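Register two glass blocks on the tilted jig

ROBOT

A 6-joint arm with a two-finger parallel gripper is mounted at the origin on the work surface. World frame = base frame: x ahead of the robot, y to its left, z up, the work surface at z = 0. Lengths are in mm, angles in rad, forces in N, time in s.
With the tool pointing down it reaches from about 350 to 975 mm from the base axis. Payload 7.1 kg.
Tool frame: the origin (TCP) lies midway between the tips of the shut fingers; the grasp point (between the pads) lies behind it (arm.pinch_z is the y of the grasp point in the tool frame, in mm); y points along the fingers, x is the direction in which the jaws open and shut, and the axes are right-handed (so a half turn about y gives the same grasp; the last joint's range is limited). The gripper opens to 88 mm and grips with 3 to 60 N. Pads are 20 mm wide; open, the fingers measure 115 mm over their backs; the gripper's body (75 mm by 178 mm) begins 61 mm behind the grasp point.
Start: joints at [-1.234, 0.423, 1.63, -0, 1.089, -0.019], TCP at [217.729, -585.832, 222.675] pointing down, gripper open.
Joint ranges: [-3, 3], [-0.9, 2.11], [0.09, 2.58], [-1.31, 4.45], [0.11, 2.69], [-2.54, 2.54]. Speed limits (rad/s): [2.39, 2.39, 3.01, 3.14, 3.14, 3.14].

INTERFACE

Orientations are given as a unit quaternion [w, x, y, z].
In Python, from plant import arm gives the robot as it stands. The module is installed in compiled form; this text tells all that it offers.
- The arm moves only by the tool send_rows, never from a script. Its argument "motion" is a list of rows, each a list of 3 entries, a list of its own where there are three numbers: the turn, a rotation vector about the world's x, y, z in degrees, then the shift along the world's x, y, z in cm, then the finger opening in cm, from 0 to 8.78. A call has 1 to 8 rows; each row shifts and turns the commanded pose from where the row before left it; what a row does not reach is not made up. A row lasts 1/12 s, in which the tool goes at most 41.7 mm and 7.16 degrees, less where a joint would pass 70% of its speed; a pose out of reach is approached as far as the arm can. A call is refused whole if a number of a shift passes 4.17 or a number of a turn 7.16, either way. A call with a gripper value outside its range is refused whole. The fingers move at their own pace and stop on an object; "force" is the grip in N (left out, the last holds). Time passes only in rows, so rows that do not move let the fingers close. It gives the time, the measured TCP pose, the force and the opening at its end, in the units of the state.
- arm.get_obs(): the state, without advancing time (a new reading comes with each control period).
- arm.get_image(name): name is "scene" or "top" or "wrist"; returns a dict with "frame" (480x640x3 uint8, red, green, blue), "z_map" (480x640 float32, mm along the optical axis (not along the pixel's ray), 0 where there is no reading), "camera_matrix" (3x3 intrinsics, pixels), "D" ([k1, k2, p1, p2, k3] as OpenCV has them; the pictures are not rectified), "rvec" (rotation vector, rad) and "tvec" (3), from world to camera coordinates, as OpenCV has them. Camera axes: x right, y down, z forward; pixel columns grow to the right and rows downward; lengths in mm; the calibration is good to about 2 mm. A picture is of the moment at which its call begins.
- arm.hand_in(): hands the job in, once; it reports no verdict.
Trained networks look in the newest picture that a camera, given by its name, has taken for a name from the list of things; names that differ only in an ending like _2 or _b are one class to them, and where a whole thing is asked for, a point or a joint stands for the part that bears it (a point fixed in the world has none). Each returns a list of dicts, best first, with "score" (0 to 1); they miss things now and then, are a little off and sometimes report something else, mostly with a low value. They report only what shows in the picture. A call takes as long as a camera call. They do not tell look-alikes from the thing itself.
- arm.search_frame(camera, query): "extent" ([centre column, centre row, width, height] as shares, 0 to 1, of the picture: columns of its width, rows of its height, round what is visible of it).
- arm.place_of(camera, query): "at" ([column, row] as shares, 0 to 1, of the picture: columns of its width, rows of its height: a listed point, or the origin of a listed thing).
The state is a dict: "time_s": time; "q": joint angles; "joint_vel": joint speeds; "tau": joint torques, N m; "tool_pos": TCP position; "tcp_rot": TCP orientation; "wrist_force": force on the tool from outside, world axes, zero at the start; "wrist_torque": the same for the moment, N m; "grip_width": finger opening in mm.
Only numpy, scipy, OpenCV 4.12 (cv2) and the standard library are available. Lean on these libraries where they do the work, as an engineer would, in place of code of your own. Each camera call takes 0.05 s, during which the arm holds its last target. There are 200 camera calls.

TASK

Load the tilted bonding jig: lay the blue glass block flat on the sloping plate, its long side along the long rail and about 5 cm short of where it will end up, then let go so that it slides down by itself into the low corner, tight against both rails. Then lay the amber block flat on the plate in the same way, about 5 cm up the long rail from its own final place, and let it slide down the long rail until it is tight against the rail and the end of the blue block. Set each block down on the plate before opening the fingers, do not push the blocks home, and do not disturb the other things on the bench or knock the pipe rest or the lamp above the plate.

Things in the scene. Friction and masses are not known exactly. Their poses are not given: they have to be found in the camera images.
- plate: Fixed slippery aluminium plate sloping 30 deg, 8 mm thick. Origin: the low inner corner of the rails, on the top surface. x runs up-slope along the long rail (climbs 24 deg), y up-slope along the short rail (climbs 17 deg), z is the upward normal. Surface: x 0 to 225 mm, y 0 to 95 mm. Steel rails 12 mm high, 12 mm wide: long one at y below 0, short one at x below 0.
- blue_home (a point): Where the centre of the blue block's underside ends up, on the plate's surface: x 33, y 23 mm in the plate's frame, same axes as the plate. The block's long side lies along x, either end downhill. A released block slides towards -x and -y of the plate (friction 0.09 to 0.14).
- amber_home (a point): The same for the amber block: x 99, y 23 mm in the plate's frame, so its end touches the blue block and its long side the long rail. Below the plate the jig has a red base plate, 200 x 160 x 12 mm, and dark steel posts.
- blue_block: Cobalt blue solid glass block, 66 mm long (its x) x 46 mm wide (its y) x 44 mm high (its z), about 0.33 kg; origin at the centre of its underside, z up; both ends and both sides are alike. It starts flat on the bench, upright, at any yaw.
- amber_block: Amber orange solid glass block, 66 mm long (its x) x 46 mm wide (its y) x 44 mm high (its z), about 0.33 kg; origin at the centre of its underside, z up; both ends and both sides are alike. It starts flat on the bench, upright, at any yaw.
- paperweight: Green glass paperweight, 62 mm across, 51 mm high, standing on the bench; origin at the centre of its underside. Leave alone.
- jar: Closed white jar with a black cap, 58 mm across, 85 mm high; origin at the centre of its underside. Leave alone.
- cup: Open steel cup, 64 mm across, 80 mm high; origin at the centre of its underside. Leave alone.
- pad: Hand polishing pad, black with a green top, 56 (x) x 42 (y) x 34 mm; origin at the centre of its underside. Leave alone.
- lamp: Curing lamp fixed to the jig, hanging low over the upper half of the plate: yellow round head 70 mm across and 30 mm thick, its underside 325 mm above the bench; a dark bar 14 mm thick, at 363 mm height, runs 130 mm from it, away from the plate, to an upright post behind the plate. Origin: centre of the head's underside, z up, x the horizontal direction in which the plate climbs; the post is at x 70, y 110 mm. Do not hit it.
- pipe_rest: Fixed blowpipe rest: red post 20 mm thick on a dark disc 80 mm across, a fork with two small rollers on top, 66 mm wide along its y, 263 mm high in all; origin at the centre of the disc's underside. Do not hit it.
There are look-alikes about, which are no part of the job. Several things have the shape of the blue_block; the one meant has the colours described above. Of the things that look like the amber_block, take the one that is nearest to the robot's base at the start.

How it is judged (in metres and radians):
On the way, in this order (a step that is already met when the one before it is completed fails the run):
1. the blue block is held flat on the plate, its long side along the long rail, at least 25 mm up the long rail from its home (contact force between the fingers and blue_block above 1 N and angle between the z axis of blue_block and the z axis of plate, either way round below 0.15 rad and angle between the x axis of blue_block and the x axis of plate, either way round below 0.25 rad and z of blue_block in the frame of plate between -0.006 and 0.006 m and x of blue_block in the frame of plate between 0.058 and 0.215 m and y of blue_block in the frame of plate between 0.018 and 0.085 m), for 0.05 s.
2. released, the blue block has slid into the low corner, against both rails (x of blue_block in the frame of plate between 0.03 and 0.036 m and y of blue_block in the frame of plate between 0.02 and 0.026 m and z of blue_block in the frame of plate between -0.003 and 0.003 m and angle between the z axis of blue_block and the z axis of plate, either way round below 0.06 rad and angle between the x axis of blue_block and the x axis of plate, either way round below 0.06 rad and contact force between the fingers and blue_block below 0.1 N and linear speed of blue_block below 0.01 m/s), for 0.1 s.
3. the amber block is held flat on the plate, its long side along the long rail, at least 25 mm up the long rail from its home (contact force between the fingers and amber_block above 1 N and angle between the z axis of amber_block and the z axis of plate, either way round below 0.15 rad and angle between the x axis of amber_block and the x axis of plate, either way round below 0.25 rad and z of amber_block in the frame of plate between -0.006 and 0.006 m and x of amber_block in the frame of plate between 0.124 and 0.215 m and y of amber_block in the frame of plate between 0.018 and 0.085 m), for 0.05 s.
At the end, for the whole second after the job is handed in: Both blocks lie flat on the plate, released and at rest, long sides along the long rail: the blue one in the corner (centre within 3 mm of x 33, y 23 mm of the plate), the amber one against the rail and the blue block (within 3 mm of x 99, y 23 mm), each square to the rails within 0.06 rad (all of step 2 and x of amber_block in the frame of plate between 0.096 and 0.102 m and y of amber_block in the frame of plate between 0.02 and 0.026 m and z of amber_block in the frame of plate between -0.003 and 0.003 m and angle between the z axis of amber_block and the z axis of plate, either way round below 0.06 rad and angle between the x axis of amber_block and the x axis of plate, either way round below 0.06 rad and contact force between the fingers and amber_block below 0.1 N and linear speed of amber_block below 0.01 m/s); the robot touches nothing.
It fails at once if the fingers push the blue block in the last 6 mm before its home (contact force between the fingers and blue_block above 1.5 N and z of blue_block in the frame of plate between -0.02 and 0.02 m and y of blue_block in the frame of plate between -0.01 and 0.07 m and x of blue_block in the frame of plate between 0 and 0.039 m).
It fails at once if the fingers push the amber block in the last 6 mm before its home (contact force between the fingers and amber_block above 1.5 N and z of amber_block in the frame of plate between -0.02 and 0.02 m and y of amber_block in the frame of plate between -0.01 and 0.07 m and x of amber_block in the frame of plate between 0 and 0.105 m).
It fails at once if a bystander is moved by more than 15 mm (distance of any of paperweight, jar, cup, pad from where it was at the start of the episode above 0.015 m).
It fails at once if the pipe rest is knocked (over 3 N) (contact force between pipe_rest and anything else above 3 N).
It fails at once if the lamp over the plate is knocked (over 3 N) (contact force between lamp and anything else above 3 N).
It also fails if it takes over 59 s, if anything falls off the work surface, if the arm or the gripper's body presses on something with over 40 N, if the wrist force passes 120 N, or if a joint passes its speed limit or range.

## Working session

There is one attempt and no reset: what is moved stays moved. The work goes in short steps, Python scripts to look and compute and a tool call to move; the robot and the scene stay as the last step left them, time stands still between calls to the robot, and variables do not carry over. Pictures are saved under pics/ and viewed, about 8 in all and at most 12, crops included, and the job is handed in when it is done.

Besides the shell and the picture viewer there is one more tool, called as name(argument=value, ...) on one line, values as JSON. send_rows: Moves the arm, as the interface text tells. Its arguments: {"type":"object","properties":{"motion":{"type":"array"},"force":{"type":"number"}},"required":["motion"]}

```bash
mkdir -p pics; cat > h.py <<'E'
import numpy as np, cv2
from plant import arm
from scipy.spatial.transform import Rotation as R
def snap(n):
    d=arm.get_image(n); d['R']=cv2.Rodrigues(np.array(d['rvec'],float))[0]; d['t']=np.array(d['tvec'],float).ravel(); d['K']=np.array(d['camera_matrix'],float); d['Dd']=np.array(d['D'],float); return d
def world(d,uv,z=None):
    "pixels -> world; z: per-pixel depth or None to use z_map"
    uv=np.atleast_2d(np.array(uv,float))
    if z is None: z=d['z_map'][uv[:,1].round().astype(int).clip(0,479),uv[:,0].round().astype(int).clip(0,639)]
    n=cv2.undistortPoints(uv.reshape(-1,1,2),d['K'],d['Dd']).reshape(-1,2)
    c=np.c_[n,np.ones(len(n))]*np.array(z).reshape(-1,1)
    return (c-d['t'])@d['R']
def proj(d,P):
    return cv2.projectPoints(np.atleast_2d(np.array(P,float)),np.array(d['rvec'],float),d['t'],d['K'],d['Dd'])[0].reshape(-1,2)
def cloud(d):
    v,u=np.mgrid[0:480,0:640]; m=d['z_map']>0
    uv=np.c_[u[m],v[m]]; return uv,world(d,uv,d['z_map'][m]),d['frame'][m]
def save(n,im): cv2.imwrite('pics/'+n+'.png',im[:,:,::-1])
E
python3 - <<'E'
from h import *
print(arm.pinch_z, arm.get_obs()['tcp_rot'])
for c in ['scene','top']:
    d=snap(c); save(c+'0',d['frame'])
    for q in ['blue_block','amber_block','plate','blue_home','amber_home','lamp','pipe_rest','pad','jar','cup','paperweight']:
        r=arm.place_of(c,q)[:5]
        print(c,q,[(round(x['score'],2),(np.array(x['at'])*[640,480]).round().astype(int).tolist(),world(d,np.array(x['at'])*[640,480])[0].round().astype(int).tolist()) for x in r])
E
```

```text
-18.700000000000003 [ 0.58088297 -0.58026567  0.4040883  -0.40321133]
scene blue_block [(0.98, [286, 299], [631, -228, 38]), (0.92, [293, 338], [744, -222, 37])]
scene amber_block [(0.94, [283, 261], [512, -223, 42]), (0.56, [184, 254], [446, -488, 42])]
scene plate [(0.75, [423, 234], [472, 185, 37])]
scene blue_home [(0.95, [436, 229], [468, 225, 46]), (0.65, [246, 257], [474, -322, 34])]
scene amber_home [(0.74, [449, 240], [539, 230, 80])]
scene lamp [(0.63, [492, 201], [649, 235, 343])]
scene pipe_rest [(0.66, [357, 323], [715, -58, 14])]
scene pad [(0.67, [327, 252], [473, -93, 9]), (0.35, [244, 256], [472, -327, 37])]
scene jar [(0.6, [241, 291], [589, -341, 39])]
scene cup [(0.58, [244, 257], [472, -329, 31]), (0.56, [450, 241], [547, 229, 85])]
scene paperweight [(0.77, [324, 279], [583, -120, 35])]
top blue_block [(0.85, [376, 201], [689, -227, 46]), (0.84, [376, 243], [585, -227, 42])]
top amber_block [(0.96, [370, 292], [467, -214, 44]), (0.84, [482, 316], [418, -480, 44])]
top plate [(0.59, [197, 291], [457, 200, 36]), (0.53, [329, 256], [548, -115, 50])]
top blue_home [(0.69, [186, 281], [480, 221, 54])]
top amber_home [(0.66, [182, 254], [540, 228, 82])]
top lamp [(0.63, [125, 188], [620, 243, 356]), (0.21, [324, 300], [445, -107, 33])]
top pipe_rest [(0.86, [301, 198], [691, -43, 45])]
top pad [(0.94, [322, 299], [447, -102, 31])]
top jar [(0.63, [413, 258], [546, -309, 82])]
top cup [(0.92, [411, 302], [445, -320, 5])]
top paperweight [(0.97, [330, 255], [551, -117, 52]), (0.45, [414, 256], [551, -312, 82])]
```

```bash
python3 -c "
import cv2
a=cv2.imread('pics/scene0.png');b=cv2.imread('pics/top0.png')
cv2.imwrite('pics/both.png',cv2.resize(cv2.vconcat([a,b]),(440,600)) if 0 else cv2.resize(cv2.hconcat([a,b]),(800,300)))"
```

```text
(no output)
```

View pics/scene0.png

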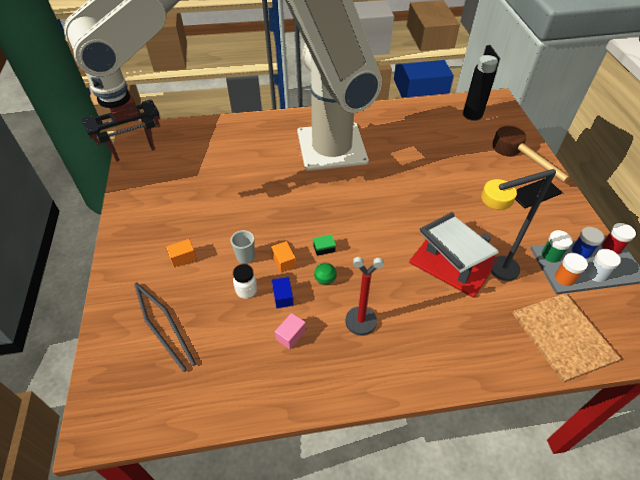

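View pics/top0.png

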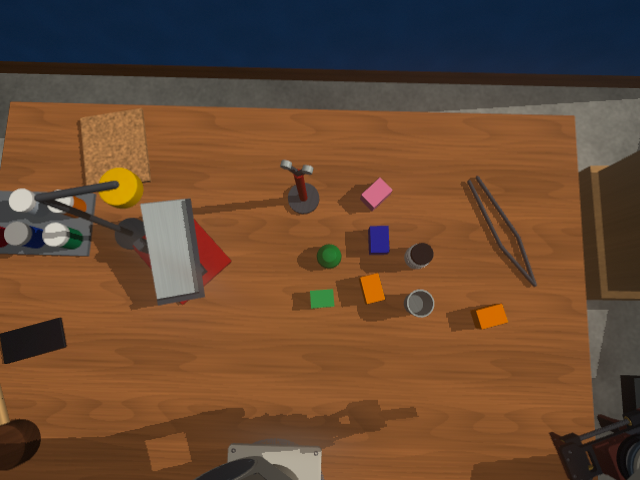

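The scene and top views show:
- **Blue block:** top (379,240), scene (282,292). Its look-alike is the pink block at top (376,194), which I reject on colour.
- **Amber candidates:** top (372,288), about 517 mm from the base, and top (490,316), about 637 mm. The first is nearer, so I take that one.
- **Plate:** long rail at column ~195, short rail at the bottom, lamp at (122,187).

Next I fit the poses.

```bash
cat > fit.py <<'E'
from h import *
import sys
def fitplate(P,C):
    m=(P[:,0]>400)&(P[:,0]<720)&(P[:,1]>120)&(P[:,1]<330)&(P[:,2]>25)&(P[:,2]<200)&((C.max(1).astype(int)-C.min(1))<40)&(C.max(1)>60)
    Q=P[m]; rng=np.random.default_rng(0); best=0
    for _ in range(600):
        a=Q[rng.choice(len(Q),3,False)]; n=np.cross(a[1]-a[0],a[2]-a[0]); n/=np.linalg.norm(n)+1e-9
        if n[2]<0:n=-n
        if abs(np.degrees(np.arccos(n[2]))-30)>5: continue
        k=abs((Q-a[0])@n)<2.5
        if k.sum()>best: best=k.sum(); bk=k
    c=Q[bk].mean(0); n=np.linalg.svd(Q[bk]-c)[2][2]; n*=np.sign(n[2])
    up=np.array([0,0,1])-n*n[2]; up/=np.linalg.norm(up); s=np.cross(n,up)
    th=np.arccos(np.sin(np.radians(24))/np.sin(np.radians(30)))
    x=np.cos(th)*up-np.sin(th)*s; y=np.cross(n,x)
    return c,np.c_[x,y,n],Q[bk],Q
if __name__=='__main__':
  for cam in ['top','scene']:
    d=snap(cam); uv,P,C=cloud(d); C=C.astype(int)
    for nm,cen in [('blue',(588,-227)),('amber',(468,-214))]:
        col=(C[:,2]>1.5*C[:,0])&(C[:,2]>60) if nm=='blue' else (C[:,0]>2.5*C[:,2])&(C[:,0]>150)&(C[:,1]>C[:,2]+40)
        m=col&(np.hypot(P[:,0]-cen[0],P[:,1]-cen[1])<60)&(P[:,2]>38)&(P[:,2]<52)
        r=cv2.minAreaRect(P[m][:,:2].astype(np.float32)); print(cam,nm,m.sum(),np.round(r[0],1),np.round(r[1],1),round(r[2],1),'z',P[m][:,2].mean().round(1))
    c,A,I,Q=fitplate(P,C); print(cam,'plate c',c.round(1),'tilt',np.degrees(np.arccos(A[2,2])).round(2),len(I)); print(A.round(4).tolist())
    L=(I-c)@A; print('inlier rng',np.percentile(L,[0,1,99,100],axis=0).round(1).tolist())
    L=(Q-c)@A; w=L[(L[:,2]>8)&(L[:,2]<16)&(abs(L[:,0])<140)&(abs(L[:,1])<80)]; lo=w[w[:,1]<-25]; sh=w[w[:,0]<-70]
    print('rails',len(lo),np.percentile(lo[:,1],[1,5,50,95,99]).round(1),len(sh),np.percentile(sh[:,0],[1,5,50,95,99]).round(1) if len(sh) else '', 'z',np.median(w[:,2]).round(1))
    y=(C[:,0]>180)&(C[:,1]>140)&(C[:,2]<80)&(P[:,2]>320)&(P[:,2]<375)&(P[:,1]>100)
    print('lamp',y.sum(),P[y].min(0).round(),P[y].max(0).round(),np.median(P[y],0).round())
  o=arm.get_obs(); print(R.from_quat(np.roll(o['tcp_rot'],-1)).as_matrix().round(3).tolist(),o['time_s'])
E
python3 fit.py
```

```text
top blue 496 [ 594.7 -235.1] [64.7 44.2] 0.8 z 43.9
top amber 509 [ 475.7 -220.5] [64.2 44.9] 15.6 z 44.2
top plate c [550.5 251.2  95. ] tilt 30.01 3318
[[0.9103, -0.2087, -0.3575], [0.0767, 0.9337, -0.3496], [0.4068, 0.2909, 0.866]]
inlier rng [[-116.7, -53.7, -2.7], [-114.4, -46.9, -2.5], [107.8, 46.1, 2.3], [110.1, 47.7, 2.4]]
rails 545 [-60.2 -59.  -53.  -38.2 -28.3] 299 [-126.6 -125.6 -118.1  -78.   -71.4] z 12.1
lamp 889 [593. 224. 351.] [658. 289. 359.] [625. 252. 355.]
scene blue 384 [ 600.3 -234.7] [70.3 44.7] 2.4 z 43.9
scene amber 324 [ 479.7 -218.7] [69.9 45.9] 15.3 z 44.3
scene plate c [561.4 252.1  98.2] tilt 30.15 1520
[[0.9073, -0.233, -0.35], [0.0993, 0.9276, -0.3602], [0.4085, 0.2921, 0.8647]]
inlier rng [[-127.9, -61.8, -2.6], [-122.7, -59.9, -2.5], [103.1, 45.8, 2.4], [107.9, 46.8, 2.4]]
rails 264 [-60.2 -59.1 -53.2 -40.7 -28.8] 144 [-135.7 -132.2 -123.2  -77.2  -73.5] z 12.1
lamp 674 [595. 221. 325.] [664. 291. 369.] [640. 245. 354.]
[[0.348, 0.0, 0.937], [-0.937, -0.0, 0.348], [0.0, -1.0, -0.0]] 1.3
```

send_rows(motion=[[[0, 0, -1.4], [2.7, 2.5, -0.3], 6.5], [[0, 0, -1.4], [2.7, 2.5, -0.3], 6.5], [[0, 0, -1.4], [2.7, 2.5, -0.3], 6.5], [[0, 0, -1.4], [2.7, 2.5, -0.3], 6.5], [[0, 0, -1.4], [2.7, 2.5, -0.3], 6.5], [[0, 0, -1.4], [2.7, 2.5, -0.3], 6.5], [[0, 0, -1.4], [2.7, 2.5, -0.3], 6.5]], force=20)

```text
time_s: 1.88
tool_pos: [407.8, -409.5, 201.7]
tcp_rot: [-0.544, 0.544, -0.452, 0.452]
wrist_force: [0.4, -0.4, -0.5]
grip_width: 64.8
```

send_rows(motion=[[[0, 0, -1.4], [2.7, 2.5, -0.3], 6.5], [[0, 0, -1.4], [2.7, 2.5, -0.3], 6.5], [[0, 0, -1.4], [2.7, 2.5, -0.3], 6.5], [[0, 0, -1.4], [2.7, 2.5, -0.3], 6.5], [[0, 0, -1.4], [2.7, 2.5, -0.3], 6.5], [[0, 0, -1.4], [2.7, 2.5, -0.3], 6.5], [[0, 0, -1.4], [1.5, 2.0, -0.3], 6.5], [[0, 0, 0], [0, 0, 0], 6.5]])

```text
time_s: 2.55
tool_pos: [586.3, -237.1, 180.0]
tcp_rot: [0.504, -0.504, 0.496, -0.496]
wrist_force: [-0.1, -0.9, -0.2]
grip_width: 65.3
```

```bash
cat > look.py <<'E'
from h import *
import sys
nm=sys.argv[1]; cen=eval(sys.argv[2])
d=snap('wrist'); uv,P,C=cloud(d); C=C.astype(int); save('w_'+nm,d['frame'])
col=(C[:,2]>1.5*C[:,0])&(C[:,2]>60) if nm[:4]=='blue' else (C[:,0]>2.5*C[:,2])&(C[:,0]>120)&(C[:,1]>C[:,2]+40)
m=col&(np.hypot(P[:,0]-cen[0],P[:,1]-cen[1])<60)&(P[:,2]>38)&(P[:,2]<52)
r=cv2.minAreaRect(P[m][:,:2].astype(np.float32)); print(nm,m.sum(),np.round(r[0],1),np.round(r[1],1),round(r[2],1),'z',P[m][:,2].mean().round(1))
o=arm.get_obs(); print(o['time_s'],np.round(o['tool_pos'],1),R.from_quat(np.roll(o['tcp_rot'],-1)).as_matrix().round(3).tolist(),np.round(o['q'],2),np.round(o['wrist_force'],1),o['grip_width'])
E
python3 look.py blue "(594,-235)"
```

```text
blue 3943 [ 596.7 -236.3] [65.8 45.5] 2.7 z 43.7
2.6 [ 584.9 -238.8  180.2] [[0.017, -0.0, 1.0], [-1.0, 0.0, 0.017], [-0.0, -1.0, -0.0]] [-0.41  0.48  1.65  0.    1.02  1.15] [ 0.1  0.5 -0.3] 64.8919902954623
```

View pics/w_blue.png

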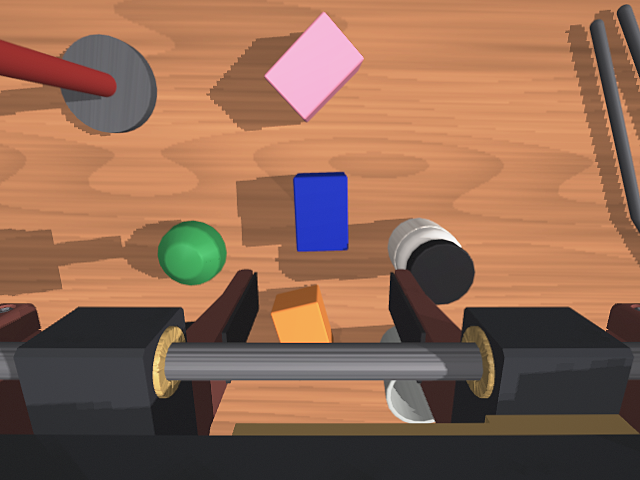

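Wrist view: the blue block is at (321,211), between the jar and the paperweight, with clear gaps for the fingers. I descend and grip.

send_rows(motion=[[[0, 0, 1], [0.6, 0.15, -2.5], 6.5], [[0, 0, 0], [0.55, 0.1, -3.0], 6.5], [[0, 0, 0], [0, 0, -3.0], 6.5], [[0, 0, 0], [0, 0, -3.0], 6.5], [[0, 0, 0], [0, 0, -3.0], 6.5], [[0, 0, 0], [0, 0, -2.0], 6.5], [[0, 0, 0], [0, 0, 0], 4.0], [[0, 0, 0], [0, 0, 0], 4.0]], force=25)

```text
time_s: 3.27
tool_pos: [594.0, -239.0, 15.0]
tcp_rot: [-0.507, 0.508, -0.493, 0.492]
wrist_force: [0.4, 0.6, 0.4]
grip_width: 55.4
```

send_rows(motion=[[[0, 0, 0], [0, 0, 0], 4.0], [[0, 0, 0], [0, 0, 0], 4.0], [[0, 0, 0], [0, 0, 0], 4.0]])

```text
time_s: 3.52
tool_pos: [596.0, -239.0, 17.3]
tcp_rot: [0.508, -0.507, 0.491, -0.493]
wrist_force: [-1.1, -0.4, 0.6]
grip_width: 46.0
```

send_rows(motion=[[[0, 0, 0], [0, 0, 2.0], 4.0], [[0, 0, 0], [0, 0, 4.0], 4.0], [[0, 0, 0], [0, 0, 4.0], 4.0], [[0, 0, 0], [0, 0, 4.0], 4.0], [[0, 0, 0], [-1.0, 1.0, 3.0], 4.0], [[0, 0, 0], [-1.0, 3.0, 2.0], 4.0]])

```text
time_s: 4.02
tool_pos: [577.2, -201.3, 210.8]
tcp_rot: [0.508, -0.506, 0.49, -0.496]
wrist_force: [0.5, 0.3, -2.2]
grip_width: 45.7
```

```bash
cat > goto.py <<'E'
from h import *
import sys
A0=np.array([[0.9103,-0.2087,-0.3575],[0.0767,0.9337,-0.3496],[0.4068,0.2909,0.866]]); O0=np.array([456,198,34.4])
def report(p,A=A0,O=O0):
    o=arm.get_obs(); Rc=R.from_quat(np.roll(o['tcp_rot'],-1)).as_matrix(); t=np.array(o['tool_pos'])
    Rt=np.c_[-A[:,1],-A[:,2],A[:,0]]; tgt=O+A@np.array(p,float)
    print('t',o['time_s'],'tcp',t.round(1),'plate',((t-O)@A).round(1),'target',tgt.round(1),'d cm',((tgt-t)/10).round(2),'rot deg',np.degrees(R.from_matrix(Rt@Rc.T).as_rotvec()).round(2),'F',np.round(o['wrist_force'],1),'w',round(o['grip_width'],1),'q',np.round(o['q'],2))
if __name__=='__main__': report(eval(sys.argv[1]))
E
python3 goto.py "(83,30,120)"
```

```text
t 4.0167 tcp [ 577.2 -201.3  210.8] plate [ 151.4 -346.8  249. ] target [482.4 190.4 180.8] d cm [-9.48 39.17 -3.  ] rot deg [ 19.8 -22.3   7.1] F [ 0.5  0.3 -2.2] w 45.7 q [-0.35  0.41  1.68 -0.    1.04  1.19]
```

send_rows(motion=[[[1.4, -1.6, 0.5], [-0.7, 2.8, 0], 4.0], [[1.4, -1.6, 0.5], [-0.7, 2.8, 0], 4.0], [[1.4, -1.6, 0.5], [-0.7, 2.8, 0], 4.0], [[1.4, -1.6, 0.5], [-0.7, 2.8, 0], 4.0], [[1.4, -1.6, 0.5], [-0.7, 2.8, 0], 4.0], [[1.4, -1.6, 0.5], [-0.7, 2.8, 0], 4.0], [[1.4, -1.6, 0.5], [-0.7, 2.8, 0], 4.0]])

```text
time_s: 4.6
tool_pos: [525.6, -1.2, 206.7]
tcp_rot: [0.61, -0.426, 0.464, -0.48]
wrist_force: [0.0, 0.9, -3.7]
grip_width: 45.8
```

send_rows(motion=[[[1.4, -1.6, 0.5], [-0.7, 2.8, 0], 4.0], [[1.4, -1.6, 0.5], [-0.7, 2.8, 0], 4.0], [[1.4, -1.6, 0.5], [-0.7, 2.8, 0], 4.0], [[1.4, -1.6, 0.5], [-0.7, 2.8, 0], 4.0], [[1.4, -1.6, 0.5], [-0.7, 2.5, 0], 4.0], [[1.4, -1.6, 0.5], [-0.7, 2.0, 0], 4.0], [[1.4, -1.6, 0.5], [-0.7, 2.0, 0], 4.0], [[0, 0, 0], [0, 0, 0], 4.0]])

```text
time_s: 5.27
tool_pos: [474.2, 176.5, 205.5]
tcp_rot: [0.701, -0.339, 0.429, -0.457]
wrist_force: [-0.1, -0.7, -3.0]
grip_width: 45.8
```

```bash
cat > lookp.py <<'E'
from goto import *
import fit
d=snap('wrist'); uv,P,C=cloud(d); C=C.astype(int)
pc=((P-O0)@A0); k=(abs(pc[:,2])<25)&(pc[:,0]>-30)&(pc[:,0]<240)&(pc[:,1]>-30)&(pc[:,1]<110)
c,A,I,Q=fit.fitplate(P[k],C[k])
print('tilt',np.degrees(np.arccos(A[2,2])).round(2),len(I),A.round(4).tolist(),'off',((c-O0)@A0).round(1))
L=(I-O0)@A0; print('surface rng',np.percentile(L,[0.2,1,50,99,99.8],axis=0).round(1).tolist())
w=pc[k&(pc[:,2]>8)&(pc[:,2]<16)]; lo=w[(w[:,1]<15)&(w[:,0]>20)]; sh=w[(w[:,0]<15)&(w[:,1]>15)]
for n,v in (('long',lo[:,1]),('short',sh[:,0])): print(n,len(v),np.percentile(v,[1,5,50,95,99]).round(1) if len(v) else '')
im=d['frame'].copy()
for a,b in (((0,0,0),(225,0,0)),((0,0,0),(0,95,0)),((0,-12,12),(225,-12,12)),((0,0,12),(225,0,12)),((0,0,12),(0,95,12)),((225,0,0),(225,95,0)),((0,95,0),(225,95,0))):
    q=proj(d,np.array([O0+A0@np.array(a),O0+A0@np.array(b)])).round().astype(int); cv2.line(im,q[0].tolist(),q[1].tolist(),(255,0,255),1)
save(sys.argv[2],im); report(eval(sys.argv[1]))
E
python3 lookp.py "(83,28,120)" wp1
```

```text
tilt 29.95 19765 [[0.9106, -0.2086, -0.3568], [0.0772, 0.9339, -0.3491], [0.4061, 0.2903, 0.8665]] off [156.6  48.5  -0.7]
surface rng [[37.3, -1.1, -2.8], [47.0, -0.2, -2.4], [160.1, 49.3, -0.7], [224.9, 93.0, 1.0], [225.8, 94.0, 1.4]]
long 2580 [-13.1 -12.4  -6.8  -1.3  -0.6]
short 0 
t 5.3167 tcp [475.6 175.5 205.9] plate [ 85.8  24.8 149.3] target [482.8 188.6 180.2] d cm [ 0.73  1.3  -2.56] rot deg [ 0.09 -0.3  -0.33] F [ 0.1 -1.  -3.1] w 45.9 q [0.15 0.14 2.2  0.71 0.47 0.97]
```

View pics/wp1.png

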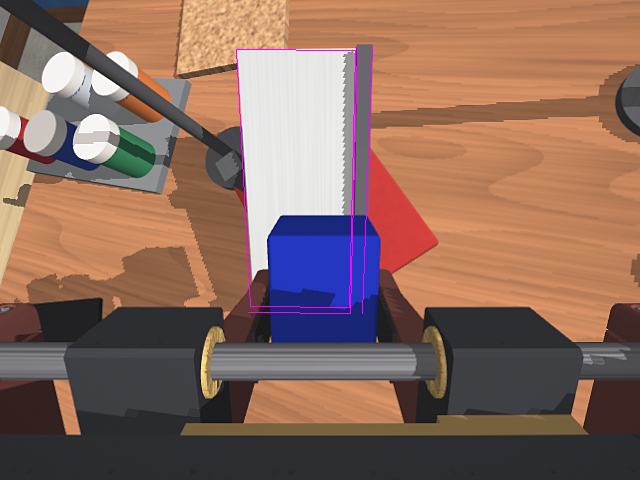

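The wrist picture shows the plate outline (237–355, 50–310) matching the fitted overlay within about 1 mm. The blue block sits at (323,270) between the fingers. I go down along the plate normal.

send_rows(motion=[[[0, 0, 0], [0.8, 0.9, -2.2], 4.0], [[0, 0, 0], [0.8, 0.9, -2.2], 4.0], [[0, 0, 0], [0.8, 0.9, -2.2], 4.0], [[0, 0, 0], [0.8, 0.9, -2.1], 4.0], [[0, 0, 0], [0.8, 0.8, -2.1], 4.0], [[0, 0, 0], [0, 0, 0], 4.0], [[0, 0, 0], [0, 0, 0], 4.0]])

```text
time_s: 5.9
tool_pos: [517.6, 218.4, 97.2]
tcp_rot: [0.7, -0.339, 0.43, -0.459]
wrist_force: [-0.5, -0.7, -2.9]
grip_width: 45.8
```

```bash
python3 goto.py "(83,26.5,14)"; python3 -c "
from goto import *
for i in range(3): arm.get_image('wrist'); report((83,26.5,14))"
```

```text
t 5.9 tcp [517.6 218.4  97.2] plate [83.1 24.4 25.2] target [521.  224.2  88. ] d cm [ 0.35  0.58 -0.92] rot deg [ 0.11 -0.35 -0.18] F [-0.5 -0.7 -2.9] w 45.8 q [0.24 0.44 2.16 1.25 0.27 0.47]
t 5.95 tcp [517.6 218.3  98.1] plate [83.6 24.6 26.1] target [521.  224.2  88. ] d cm [ 0.34  0.6  -1.01] rot deg [ 0.09 -0.27 -0.18] F [ 0.7 -0.5 -3.3] w 45.6 q [0.24 0.44 2.16 1.25 0.27 0.47]
t 6.0 tcp [517.8 218.3  98.8] plate [84.  24.7 26.6] target [521.  224.2  88. ] d cm [ 0.33  0.6  -1.08] rot deg [ 0.08 -0.21 -0.17] F [ 0.6  0.5 -3.5] w 45.6 q [0.24 0.44 2.16 1.25 0.27 0.47]
t 6.05 tcp [517.8 218.2  99.1] plate [84.2 24.8 26.9] target [521.  224.2  88. ] d cm [ 0.32  0.6  -1.11] rot deg [ 0.07 -0.16 -0.17] F [ 0.6 -0.  -1.6] w 46.1 q [0.24 0.44 2.16 1.25 0.27 0.47]
```

send_rows(motion=[[[0, 0, 0], [0.15, 0.35, -0.4], 4.0], [[0, 0, 0], [0.15, 0.15, -0.36], 4.0], [[0, 0, 0], [0.04, 0.03, -0.09], 4.0], [[0, 0, 0], [0, 0, 0], 4.0], [[0, 0, 0], [0, 0, 0], 4.0]])

```text
time_s: 6.47
tool_pos: [521.1, 223.9, 90.2]
tcp_rot: [0.701, -0.338, 0.429, -0.459]
wrist_force: [-2.0, -2.4, 6.8]
grip_width: 46.0
```

send_rows(motion=[[[0, 0, 0], [0.04, 0.03, -0.09], 4.0], [[0, 0, 0], [0, 0, 0], 4.0], [[0, 0, 0], [0, 0, 0], 4.0]])

```text
time_s: 6.72
tool_pos: [521.4, 224.1, 89.6]
tcp_rot: [0.701, -0.338, 0.429, -0.459]
wrist_force: [-4.1, -4.3, 10.8]
grip_width: 46.0
```

```bash
python3 goto.py "(83,26.5,14)"
```

```text
t 6.7167 tcp [521.4 224.1  89.6] plate [84.  26.8 15.3] target [521.  224.2  88. ] d cm [-0.04  0.01 -0.16] rot deg [ 0.05 -0.16 -0.16] F [-4.1 -4.3 10.8] w 46.0 q [0.25 0.46 2.15 1.32 0.26 0.41]
```

The wrist force rose along the plate normal to about 14 N, so the block is seated. I open the fingers.

send_rows(motion=[[[0, 0, 0], [0, 0, 0], 8.6], [[0, 0, 0], [0, 0, 0], 8.6], [[0, 0, 0], [0, 0, 0], 8.6], [[0, 0, 0], [0, 0, 0], 8.6], [[0, 0, 0], [0, 0, 0], 8.6], [[0, 0, 0], [0, 0, 0], 8.6], [[0, 0, 0], [0, 0, 0], 8.6], [[0, 0, 0], [0, 0, 0], 8.6]])

```text
time_s: 7.38
tool_pos: [521.0, 224.3, 88.2]
tcp_rot: [0.7, -0.339, 0.429, -0.459]
wrist_force: [0.0, 0.1, -0.6]
grip_width: 85.7
```

send_rows(motion=[[[0, 0, 0], [-0.7, -0.7, 1.7], 8.6], [[0, 0, 0], [-1.1, -1.1, 2.6], 8.6], [[0, 0, 0], [-1.1, -1.1, 2.6], 8.6], [[0, 0, 0], [-1.1, -1.1, 2.6], 8.6], [[0, 0, 0], [-1.1, -1.1, 2.6], 8.6], [[0, 0, 0], [0, 0, 0], 8.6]])

```text
time_s: 7.88
tool_pos: [470.4, 172.4, 213.4]
tcp_rot: [0.702, -0.337, 0.427, -0.46]
wrist_force: [0.9, 0.5, 0.0]
grip_width: 85.9
```

```bash
cat > chk.py <<'E'
from goto import *
for cam in ['wrist','top','scene']:
    d=snap(cam); uv,P,C=cloud(d); C=C.astype(int); L=(P-O0)@A0
    for nm,col in (('blue',(C[:,2]>1.5*C[:,0])&(C[:,2]>60)),('amber',(C[:,0]>2.5*C[:,2])&(C[:,0]>120)&(C[:,1]>C[:,2]+40))):
        m=col&(abs(L[:,2]-43)<6)&(L[:,0]>-30)&(L[:,0]<240)&(L[:,1]>-20)&(L[:,1]<100)
        if m.sum()>30:
            r=cv2.minAreaRect(L[m][:,:2].astype(np.float32)); print(cam,nm,m.sum(),np.round(r[0],1),np.round(r[1],1),round(r[2],1),'z',np.median(L[m][:,2]).round(1))
    if len(sys.argv)>1 and cam==sys.argv[1]: save(sys.argv[2],d['frame'])
report((83,26,14))
E
python3 chk.py scene c1
```

```text
wrist blue 3849 [35.1 20.6] [64.8 45.9] 0.6 z 43.3
top blue 276 [44.8 22. ] [42.4 45.2] 0.9 z 44.0
scene blue 228 [37.4 20.5] [69.9 45.5] 1.9 z 42.6
t 8.0333 tcp [470.3 173.3 209.3] plate [ 82.2  24.9 155. ] target [521.1 223.7  87.9] d cm [  5.09   5.04 -12.15] rot deg [ 0.07 -0.22 -0.17] F [-0.5  0.5 -0.4] w 85.9 q [0.15 0.13 2.21 0.71 0.47 0.98]
```

```bash
python3 - <<'E'
from goto import *
a=snap('wrist')['frame'][180:420,180:440]; b=snap('scene')['frame'][190:310,390:520]
save('c2',np.hstack([cv2.resize(a,(480,443)),cv2.resize(b,(320,443),interpolation=2)]))
E
```

```text
(no output)
```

View pics/c2.png

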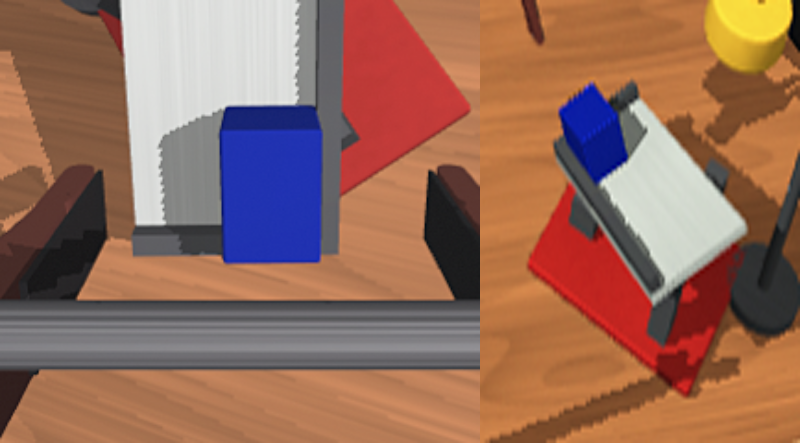

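The crop shows the blue block seated in the low corner against both rails: left panel (270,185), right panel (593,133). Next is the amber block.

```bash
cat > up.py <<'E'
from goto import *
o=arm.get_obs(); Rc=R.from_quat(np.roll(o['tcp_rot'],-1)).as_matrix(); a=np.radians(float(sys.argv[1])-90)
x=np.array([np.cos(a),np.sin(a),0]); y=np.array([0,0,-1.]); Rt=np.c_[x,y,np.cross(x,y)]
print(np.degrees(R.from_matrix(Rt@Rc.T).as_rotvec()).round(2),np.round(o['tool_pos'],1),o['time_s'])
E
python3 up.py 15.6
```

```text
[-22.14  19.77   6.51] [469.8 173.5 208.1] 8.1333
```

send_rows(motion=[[[-1.6, 1.4, 0.5], [0, -2.8, 0], 6.6], [[-1.6, 1.4, 0.5], [0, -2.8, 0], 6.6], [[-1.6, 1.4, 0.5], [0, -2.8, 0], 6.6], [[-1.6, 1.4, 0.5], [0, -2.8, 0], 6.6], [[-1.6, 1.4, 0.5], [0, -2.8, 0], 6.6], [[-1.6, 1.4, 0.5], [0, -2.8, 0], 6.6], [[-1.6, 1.4, 0.5], [0, -2.8, 0], 6.6]])

```text
time_s: 8.72
tool_pos: [469.7, -23.7, 207.7]
tcp_rot: [0.638, -0.457, 0.431, -0.445]
wrist_force: [0.3, 0.8, -0.4]
grip_width: 66.0
```

send_rows(motion=[[[-1.6, 1.4, 0.5], [0, -2.8, -0.2], 6.6], [[-1.6, 1.4, 0.5], [0, -2.8, -0.2], 6.6], [[-1.6, 1.4, 0.5], [0, -2.8, -0.2], 6.6], [[-1.6, 1.4, 0.5], [0, -2.8, -0.2], 6.6], [[-1.6, 1.4, 0.4], [0, -2.8, -0.2], 6.6], [[-1.6, 1.4, 0.4], [-0.4, -2.8, -0.2], 6.6], [[-1.4, 1.4, 0.3], [-0.4, -2.8, -0.2], 6.6], [[0, 0, 0], [0, 0, 0], 6.6]])

```text
time_s: 9.38
tool_pos: [462.4, -221.2, 193.2]
tcp_rot: [0.564, -0.564, 0.427, -0.427]
wrist_force: [0.2, 0.5, 0.4]
grip_width: 66.0
```

```bash
python3 look.py amber "(476,-220)"; python3 up.py 15.6
```

```text
amber 3690 [ 477.6 -220.4] [65.3 45.7] 16.0 z 43.8
9.4333 [ 462.1 -219.4  193.2] [[0.271, 0.001, 0.963], [-0.963, 0.003, 0.271], [-0.002, -1.0, 0.002]] [-0.47  0.3   1.9   0.    0.94  0.83] [-1.   0.2  0.1] 65.69339288857907
[-0.15  0.06 -0.1 ] [ 462.1 -219.4  193.2] 9.4333
```

View pics/w_amber.png

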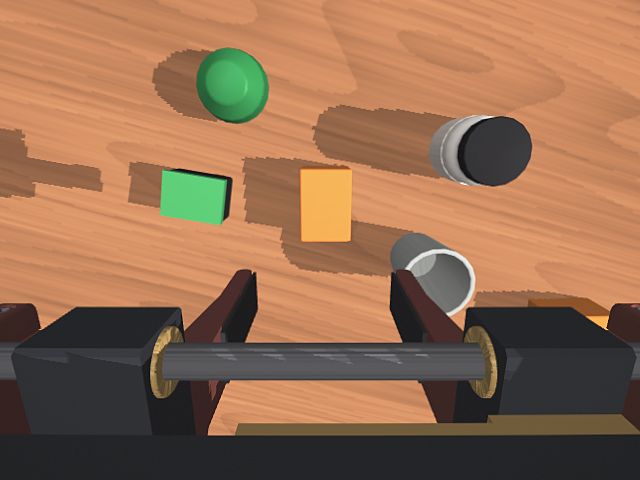

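The amber block is at (326,204) in the wrist view. The pad, cup and jar are clear of the fingers. I grip it.

send_rows(motion=[[[0, 0, 0], [0.8, -0.1, -3.0], 6.6], [[0, 0, 0], [0.7, 0, -3.2], 6.6], [[0, 0, 0], [0, 0, -3.2], 6.6], [[0, 0, 0], [0, 0, -3.2], 6.6], [[0, 0, 0], [0, 0, -3.2], 6.6], [[0, 0, 0], [0, 0, -2.0], 6.6], [[0, 0, 0], [0, 0, 0], 4.0], [[0, 0, 0], [0, 0, 0], 4.0]])

```text
time_s: 10.1
tool_pos: [476.0, -218.2, 15.8]
tcp_rot: [0.565, -0.563, 0.427, -0.426]
wrist_force: [0.0, -0.6, 0.8]
grip_width: 55.9
```

send_rows(motion=[[[0, 0, 0], [0, 0, 0], 4.0], [[0, 0, 0], [0, 0, 0], 4.0], [[0, 0, 0], [0, 0, 0], 4.0]])

```text
time_s: 10.35
tool_pos: [477.8, -219.9, 18.6]
tcp_rot: [0.565, -0.563, 0.425, -0.428]
wrist_force: [-0.4, -0.1, -3.0]
grip_width: 45.6
```

send_rows(motion=[[[0, 0, 0], [0, 0, 2.0], 4.0], [[0, 0, 0], [0, 0, 4.0], 4.0], [[0, 0, 0], [0, 0, 4.0], 4.0], [[0, 0, 0], [0, 0, 4.0], 4.0], [[0, 0, 0], [0, 1.0, 4.0], 4.0], [[0, 0, 0], [0, 3.0, 4.0], 4.0], [[0, 0, 0], [0, 3.0, 1.0], 4.0]])

```text
time_s: 10.93
tool_pos: [479.5, -155.9, 247.1]
tcp_rot: [0.565, -0.561, 0.423, -0.432]
wrist_force: [1.7, 0.3, -1.4]
grip_width: 45.5
```

```bash
python3 goto.py "(149,27,140)"
```

```text
t 10.9333 tcp [ 479.5 -155.9  247.1] plate [  80.8 -273.5  299.5] target [535.9 185.7 224.1] d cm [ 5.64 34.16 -2.3 ] rot deg [ 22.43 -19.43  -6.49] F [ 1.7  0.3 -1.4] w 45.5 q [-0.34  0.21  1.88  0.    1.04  0.96]
```

send_rows(motion=[[[1.7, -1.5, -0.5], [0.4, 2.6, 0], 4.0], [[1.7, -1.5, -0.5], [0.4, 2.6, 0], 4.0], [[1.7, -1.5, -0.5], [0.4, 2.6, 0], 4.0], [[1.7, -1.5, -0.5], [0.4, 2.6, 0], 4.0], [[1.7, -1.5, -0.5], [0.4, 2.6, 0], 4.0], [[1.7, -1.5, -0.5], [0.4, 2.6, 0], 4.0], [[1.7, -1.5, -0.5], [0.4, 2.6, 0], 4.0]])

```text
time_s: 11.52
tool_pos: [504.7, 28.5, 241.6]
tcp_rot: [0.644, -0.446, 0.431, -0.448]
wrist_force: [0.3, -0.5, -2.8]
grip_width: 45.8
```

send_rows(motion=[[[1.7, -1.5, -0.5], [0.4, 2.6, -0.2], 4.0], [[1.7, -1.5, -0.5], [0.4, 2.6, -0.3], 4.0], [[1.7, -1.5, -0.5], [0.4, 2.6, -0.3], 4.0], [[1.7, -1.5, -0.5], [0.4, 2.6, -0.4], 4.0], [[1.7, -1.5, -0.5], [0.4, 2.6, -0.4], 4.0], [[1.7, -1.5, -0.5], [0.4, 2.6, -0.4], 4.0], [[0, 0, 0], [0, 0, 0], 4.0], [[0, 0, 0], [0, 0, 0], 4.0]])

```text
time_s: 12.18
tool_pos: [527.9, 184.0, 220.7]
tcp_rot: [0.701, -0.341, 0.429, -0.457]
wrist_force: [-0.1, 0.6, -3.7]
grip_width: 46.1
```

```bash
python3 lookp.py "(149,26.5,25)" wp2
```

```text
tilt 29.96 12206 [[0.9105, -0.2081, -0.3572], [0.0765, 0.934, -0.349], [0.4063, 0.2905, 0.8663]] off [179.5  50.6  -0.7]
surface rng [[86.0, -0.7, -2.7], [97.7, 0.2, -2.3], [182.6, 52.5, -0.7], [224.9, 93.4, 1.0], [225.7, 94.2, 1.4]]
long 1491 [-12.7 -12.   -6.5  -1.   -0.5]
short 0 
t 12.2333 tcp [528.5 183.4 221.1] plate [140.8  25.5 140.8] target [577.2 225.4 124.4] d cm [ 4.86  4.21 -9.67] rot deg [ 0.18 -0.39 -0.42] F [-0.3 -1.1 -3. ] w 45.9 q [0.15 0.2  2.08 0.63 0.52 1.06]
```

View pics/wp2.png

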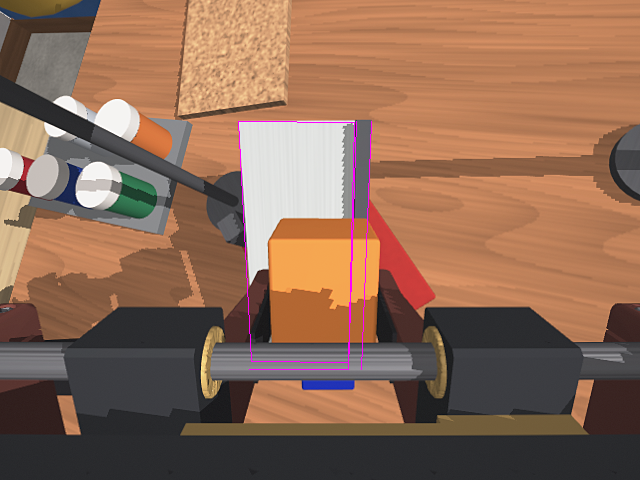

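The overlay again matches the plate (240–355, 122–365). The amber block is held square and nothing is near the gripper. I go down.

send_rows(motion=[[[0, 0, 0], [1.0, 0.8, -1.9], 4.0], [[0, 0, 0], [1.0, 0.8, -1.9], 4.0], [[0, 0, 0], [1.0, 0.8, -1.9], 4.0], [[0, 0, 0], [1.0, 0.9, -2.0], 4.0], [[0, 0, 0], [0.9, 0.9, -2.0], 4.0], [[0, 0, 0], [0, 0, 0], 4.0], [[0, 0, 0], [0, 0, 0], 4.0], [[0, 0, 0], [0, 0, 0], 4.0]])

```text
time_s: 12.9
tool_pos: [578.3, 224.6, 124.6]
tcp_rot: [0.7, -0.34, 0.429, -0.458]
wrist_force: [-0.7, 0.4, -3.5]
grip_width: 45.8
```

```bash
python3 -c "
from goto import *
for i in range(3): arm.get_image('wrist'); report((149,26.5,17))"
```

```text
t 12.95 tcp [578.4 224.6 125. ] plate [150.3  25.7  25.4] target [580.  228.2 117.4] d cm [ 0.16  0.36 -0.76] rot deg [ 0.14 -0.31 -0.3 ] F [ 0.4 -0.8 -2.7] w 46.1 q [0.22 0.44 2.02 0.89 0.35 0.84]
t 13.0 tcp [578.5 224.7 125.2] plate [150.5  25.8  25.5] target [580.  228.2 117.4] d cm [ 0.16  0.35 -0.78] rot deg [ 0.13 -0.29 -0.3 ] F [-0.5 -0.7 -3.1] w 45.9 q [0.22 0.44 2.02 0.89 0.35 0.84]
t 13.05 tcp [578.5 224.8 125.2] plate [150.5  25.9  25.5] target [580.  228.2 117.4] d cm [ 0.16  0.34 -0.78] rot deg [ 0.13 -0.28 -0.3 ] F [-0.1  0.  -3.1] w 45.7 q [0.22 0.44 2.02 0.89 0.35 0.84]
```

send_rows(motion=[[[0, 0, 0], [0.1, 0.2, -0.4], 4.0], [[0, 0, 0], [0.1, 0.2, -0.4], 4.0], [[0, 0, 0], [0.04, 0.03, -0.09], 4.0], [[0, 0, 0], [0, 0, 0], 4.0], [[0, 0, 0], [0, 0, 0], 4.0]])

```text
time_s: 13.47
tool_pos: [581.2, 229.5, 115.8]
tcp_rot: [0.701, -0.339, 0.429, -0.458]
wrist_force: [-3.1, -4.2, 6.8]
grip_width: 46.0
```

send_rows(motion=[[[0, 0, 0], [0.04, 0.03, -0.09], 4.0], [[0, 0, 0], [0, 0, 0], 4.0], [[0, 0, 0], [0, 0, 0], 4.0]])

```text
time_s: 13.72
tool_pos: [581.6, 229.8, 115.3]
tcp_rot: [0.701, -0.339, 0.429, -0.458]
wrist_force: [-6.2, -6.0, 10.6]
grip_width: 45.8
```

```bash
python3 goto.py "(149,26.5,15)"
```

```text
t 13.7167 tcp [581.6 229.8 115.3] plate [149.7  27.   14.1] target [580.7 228.9 115.7] d cm [-0.09 -0.08  0.04] rot deg [ 0.12 -0.24 -0.3 ] F [-6.2 -6.  10.6] w 45.8 q [0.23 0.47 2.02 0.93 0.33 0.8 ]
```

Seated at plate x 149.7, y 27.0 with about 15 N of contact. I release and retreat along the normal.

send_rows(motion=[[[0, 0, 0], [0, 0, 0], 8.6], [[0, 0, 0], [0, 0, 0], 8.6], [[0, 0, 0], [0, 0, 0], 8.6], [[0, 0, 0], [0, 0, 0], 8.6], [[0, 0, 0], [0, 0, 0], 8.6], [[0, 0, 0], [0, 0, 0], 8.6], [[0, 0, 0], [0, 0, 0], 8.6], [[0, 0, 0], [0, 0, 0], 8.6]])

```text
time_s: 14.38
tool_pos: [580.8, 229.9, 113.7]
tcp_rot: [0.7, -0.34, 0.429, -0.458]
wrist_force: [0.2, -0.0, -0.1]
grip_width: 85.8
```

send_rows(motion=[[[0, 0, 0], [-0.7, -0.7, 1.7], 8.6], [[0, 0, 0], [-1.1, -1.1, 2.6], 8.6], [[0, 0, 0], [-1.1, -1.1, 2.6], 8.6], [[0, 0, 0], [-1.1, -1.1, 2.6], 8.6], [[0, 0, 0], [-1.1, -1.1, 2.6], 8.6], [[0, 0, 0], [-2.0, -1.5, 1.0], 8.6], [[0, 0, 0], [-2.5, -2.0, 0], 8.6], [[0, 0, 0], [0, 0, 0], 8.6]])

```text
time_s: 15.05
tool_pos: [481.1, 142.3, 244.8]
tcp_rot: [0.7, -0.34, 0.43, -0.458]
wrist_force: [-0.3, -0.8, -0.8]
grip_width: 85.7
```

```bash
python3 chk.py wrist c3; python3 - <<'E'
from goto import *
a=snap('wrist')['frame'][100:420,160:460]; b=snap('scene')['frame'][190:310,390:520]
save('c4',np.hstack([cv2.resize(a,(440,443)),cv2.resize(b,(340,443),interpolation=2)]))
E
```

```text
wrist blue 3009 [35.5 20.6] [65.5 45.7] 0.3 z 43.3
wrist amber 3482 [100.7  21.7] [64.9 45.2] 0.3 z 43.3
top blue 124 [52.1 21.9] [26.8 44.8] 1.3 z 44.0
top amber 593 [99.8 22.1] [64.3 45.3] 1.0 z 44.3
scene blue 201 [38.  20.2] [63.8 46.4] 3.0 z 42.9
scene amber 256 [104.1  21.6] [67.5 45. ] 0.7 z 42.6
t 15.2 tcp [485.3 143.7 245.3] plate [108.3   4.5 191.1] target [521.1 223.7  87.9] d cm [  3.58   8.01 -15.74] rot deg [ 0.15 -0.34 -0.28] F [ 0.4  0.1 -0.3] w 85.7 q [0.06 0.08 2.16 0.62 0.6  1.01]
```

View pics/c4.png

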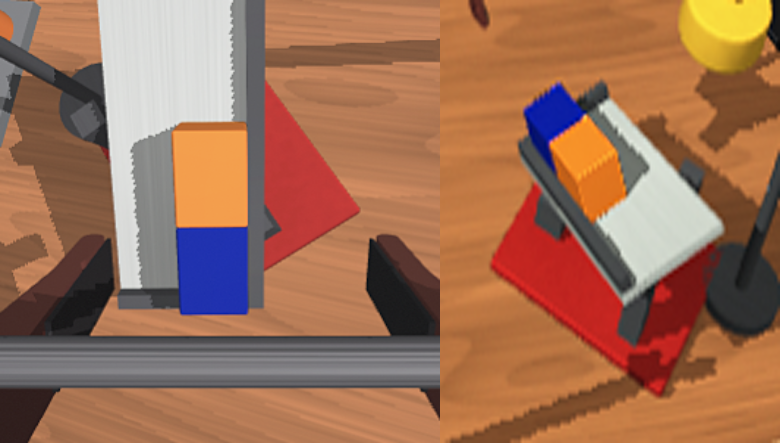

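The last crop shows both blocks end to end along the long rail: amber (211,175), blue (213,270). They are square to the rails and the gripper is clear. I hand in.

```bash
python3 -c "
from plant import arm
print(arm.hand_in())"
```

```text
the job is handed in; nothing more can be done
None
```

Both blocks are in the jig and the job is handed in at about 15 s on the robot's clock. The system reported no verdict.

**What I did:** I set each block flat on the plate about 50 mm up the long rail from its home. I released each one only after the wrist force showed it resting on the plate (about 12–15 N). Each then slid home by itself, and I did not push either. I took the amber block nearer the base and left the pink look-alike of the blue block alone.

**Last checks:**
- **Position in the pictures:** blue sits in the low corner against both rails. Amber is tight against the rail and the end of the blue block.
- **Wrist camera centres:** blue measured (35.5, 20.6) mm and amber (100.7, 21.7) mm. The centres are 65.2 mm apart and each is square within 0.3°.
- **Gripper:** it was open and clear of everything, with wrist force near zero.

**Where the checks disagreed:**
- **Camera offset:** the wrist readings are about 2 mm off the nominal homes of (33, 23) and (99, 23), about the size of the calibration error.
- **Scene camera:** its x readings are about 5 mm high (blue 38.0, amber 104.1), outside the 3 mm tolerance. Its readings also ran about 5 mm long at the start, so I put this down to its calibration.
- **Top camera:** it put amber at (99.8, 22.1). Its blue reading (52.1, 21.9) does not count in x, because only part of that block showed.

I did not re-measure the bystanders, the pipe rest or the lamp, but no unexpected contact force showed in the readings after each move.

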